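Put the texture stamps back in their cassettes

ROBOT

A 7-joint arm with a two-finger parallel gripper is mounted at the origin on the work surface. World frame = base frame: x ahead of the robot, y to its left, z up, the work surface at z = 0. Lengths are in mm, angles in degrees, forces in N, time in s.
With the tool pointing down it reaches from about 400 to 875 mm from the base axis. Payload 6.5 kg.
Tool frame: the origin (TCP) lies at the very end of the fingers, on their centre line; the grasp point (between the pads) lies 19 mm behind it; z points along the fingers, y is the direction in which the jaws open and shut (so a half turn about z gives the same grasp; the last joint's range is limited). The gripper opens to 85 mm and grips with 20 to 120 N. Pads are 22 mm wide; open, the fingers measure 114 mm over their backs; the gripper's body (76 mm by 85 mm) begins 54 mm behind the grasp point. The pads swing forward as they close: fully open they stand 13 mm farther back than shut.
Start: joints at [-80.97, 30.733, -0.252, 88.115, 0.149, 61.152, -4.079], TCP at [144.254, 633.783, 231.29] pointing down, gripper open.
Joint ranges: [-154.64, 154.64], [-21.42, 123.67], [-72.66, 72.17], [13.99, 137.28], [-74.86, 254.86], [10.95, 109.41], [-158.01, 158.01]. Speed limits (degrees/s): [136.94, 136.94, 180, 180, 180, 180, 180].

INTERFACE

Orientations are given as a 3x3 rotation matrix whose columns are the frame's x, y, z axes.
In Python, from rig import read_state, cams, env gives the robot as it stands. The module is installed in compiled form; this text tells all that it offers.
- The arm moves only by the tool send_rows, never from a script. Its arguments are lists of equal length, an entry for each row: "jaw": the opening in per cent of the stroke, from 0 (shut) to 100 (fully open); "travel": the shift along the world's x, y, z as a fraction of full scale, a list of three; "twist": the turn, a rotation vector about the world's x, y, z as a fraction of full scale, a list of three. A call has 1 to 10 rows; each row shifts and turns the commanded pose from where the row before left it; what a row does not reach is not made up. Full scale, the value 1, is 0.04 m for a shift and 0.12 rad for a turn. A row lasts 1/10 s, in which the tool goes at most 50 mm and 8.59 degrees, less where a joint would pass 70% of its speed; a pose out of reach is approached as far as the arm can. A call with a number of a shift or a turn outside -1 to 1 is refused whole. A call with a gripper value outside its range is refused whole. The fingers move at their own pace and stop on an object; "squeeze" is the grip in N (left out, the last holds). Time passes only in rows, so rows that do not move let the fingers close. It gives the time, the measured TCP pose, the force and the opening at its end, in the units of the state.
- read_state(): the state, without advancing time (a new reading comes with each control period).
- cams.capture(name): name is "scene" or "top"; returns (picture, depth): 400x640x3 uint8, red, green, blue; 400x640 float32, mm along the optical axis (not along the pixel's ray), 0 where there is no reading.
- cams.camera_params(name): a dict with "fov_y" (degrees; the focal length in pixels is half the picture's height over the tangent of half this angle, whatever the lens; pixels are square), "cx", "cy" (the principal point, pixels), "R" (3x3) and "t" (3): a world point X has camera coordinates R X + t. Camera axes: x right, y down, z forward; pixel columns grow to the right and rows downward; lengths in mm; the calibration is good to about 2 mm. A picture is of the moment at which its call begins. camera_params takes no time and is no camera call.
- env.hand_in(): hands the job in, once; it reports no verdict.
Trained networks look in the newest picture that a camera, given by its name, has taken for a name from the list of things; names that differ only in an ending like _2 or _b are one class to them, and where a whole thing is asked for, a point or a joint stands for the part that bears it (a point fixed in the world has none). Each returns a list of dicts, best first, with "conf" (0 to 1); they miss things now and then, are a little off and sometimes report something else, mostly with a low value. They report only what shows in the picture. A call takes as long as a camera call. They do not tell look-alikes from the thing itself.
- cams.cut_out(thing, camera): "mask" (400x640 bool, what is visible of it) and "xy" ([column, row] in pixels, amid what is visible of it).
The state is a dict: "t": time; "joint_positions": joint angles; "dq": joint speeds; "joint_torque": joint torques, N m; "position": TCP position; "eef_rot": TCP orientation; "force": force on the tool from outside, world axes, zero at the start; "torque": the same for the moment, N m; "gripper_width": finger opening in mm.
Only numpy, scipy, OpenCV 4.12 (cv2) and the standard library are available. Lean on these libraries where they do the work, as an engineer would, in place of code of your own. Each camera call takes 0.05 s, during which the arm holds its last target. There are 200 camera calls.

TASK

Take the dark wooden beater block out of the green cassette and set it down flat on the bare bench, clear of the wheel and the cassettes. Turn the banding wheel by its pegs to bring each of the two or three texture stamps on it in turn from under the clear hood to the open front, lift it out, and put it into the cassette whose lip has its colour: tip its edge under the overhanging lip, then level it down until it lies flat and fully home. Leave the other things on the bench where they are.

Things in the scene. Friction and masses are not known exactly. Their poses are not given: they have to be found in the camera images.
- stamp_blue_c (a point): Centre, half-way up, of the loose stamp with the blue grip (0.24 kg; absent in some starts). A brown plate 120 (x) x 80 (y) x 10 mm with an upright blue grip block 24 (x) x 50 (y) x 40 mm high on its middle; 50 mm high in all, so this point is 25 mm above the underside. z up out of the grip; half a turn about z changes nothing. It starts with x along the wheel's radius.
- cavity_blue (a point): Centre of the cavity floor of the fixed wooden cassette with the blue lip, 6 mm above the bench; z up. Cavity 126 (x) x 87 mm (y). The walls at +x and both y sides stand 10 mm above the floor, 8 mm thick. A seated stamp has its x parallel to this x, either way round, and its centre point 25 mm above this one, within about 3 mm sideways.
- cassette_blue: The same cassette, origin under its middle, same axes, 142 x 103 mm. Its -x wall, towards the robot, carries the blue lip: 6 mm thick, underside 18 mm above the cavity floor, overhanging the cavity by 14 mm (lip edge at x = -49 mm, wall face at x = -63 mm) over its whole width. So a stamp cannot go in flat: tip its -x edge down, push it under the lip, then lower the +x end.
- stamp_yellow_c (a point): Centre, half-way up, of the loose stamp with the yellow grip (0.24 kg; absent in some starts). A brown plate 120 (x) x 80 (y) x 10 mm with an upright yellow grip block 24 (x) x 50 (y) x 40 mm high on its middle; 50 mm high in all, so this point is 25 mm above the underside. z up out of the grip; half a turn about z changes nothing. It starts with x along the wheel's radius.
- cavity_yellow (a point): Centre of the cavity floor of the fixed wooden cassette with the yellow lip, 6 mm above the bench; z up. Cavity 126 (x) x 87 mm (y). The walls at +x and both y sides stand 10 mm above the floor, 8 mm thick. A seated stamp has its x parallel to this x, either way round, and its centre point 25 mm above this one, within about 3 mm sideways.
- cassette_yellow: The same cassette, origin under its middle, same axes, 142 x 103 mm. Its -x wall, towards the robot, carries the yellow lip: 6 mm thick, underside 18 mm above the cavity floor, overhanging the cavity by 14 mm (lip edge at x = -49 mm, wall face at x = -63 mm) over its whole width. So a stamp cannot go in flat: tip its -x edge down, push it under the lip, then lower the +x end.
- stamp_green_c (a point): Centre, half-way up, of the loose stamp with the green grip (0.24 kg; absent in some starts). A brown plate 120 (x) x 80 (y) x 10 mm with an upright green grip block 24 (x) x 50 (y) x 40 mm high on its middle; 50 mm high in all, so this point is 25 mm above the underside. z up out of the grip; half a turn about z changes nothing. It starts with x along the wheel's radius.
- cavity_green (a point): Centre of the cavity floor of the fixed wooden cassette with the green lip, 6 mm above the bench; z up. Cavity 126 (x) x 87 mm (y). The walls at +x and both y sides stand 10 mm above the floor, 8 mm thick. A seated stamp has its x parallel to this x, either way round, and its centre point 25 mm above this one, within about 3 mm sideways.
- cassette_green: The same cassette, origin under its middle, same axes, 142 x 103 mm. Its -x wall, towards the robot, carries the green lip: 6 mm thick, underside 18 mm above the cavity floor, overhanging the cavity by 14 mm (lip edge at x = -49 mm, wall face at x = -63 mm) over its whole width. So a stamp cannot go in flat: tip its -x edge down, push it under the lip, then lower the +x end.
- wheel_c (a point): Centre of the upper face of the banding wheel, on its axis, 32 mm above the bench; turns with the wheel. Aluminium disc 380 mm across. Three pockets, centres 120 mm from the axis in this point's directions 180, 300 and 60 degrees (from its x, counter-clockwise from above): cork rectangles, length along the radius, with ribs 8 mm high that leave a stamp about 4 mm of play.
- wheel (a joint): How far the wheel has turned since the start, rad, counter-clockwise from above, no stops within reach. Turns easily (0.06 N m of friction) and stays where it is left. Turn it by six upright steel pegs, 14 mm thick, 45 mm high above the wheel, 165 mm from the axis, 42 degrees (0.733 rad) to each side of every pocket's direction.
- hood_edge (a point): Middle of the red front edge of the fixed clear hood over the rear of the wheel, at the roof's top, 96 mm above the bench. x points rearwards. The wheel's axis is 35 mm behind it. The 4 mm roof, 60 mm clear above the wheel, reaches 235 mm back and 200 mm to each side, with clear side and rear walls. A stamp lifts out freely when its direction from the axis is within 0.4 rad of straight front (-x).
- tub: Bystander: white tub, at most 110 mm high, origin at the middle of its underside; not to be disturbed.
- clay_block: Bystander: block of clay, at most 50 mm high, origin at the middle of its underside; not to be disturbed.
- modelling_knife: Bystander: red-handled modelling tool, at most 25 mm high, origin at the middle of its underside; not to be disturbed.
- slip_brush: Bystander: brush, at most 25 mm high, origin at the middle of its underside; not to be disturbed.
- glaze_jar: Bystander: amber glaze jar, at most 90 mm high, origin at the middle of its underside; not to be disturbed.
- water_cup: Bystander: clear cup, at most 95 mm high, origin at the middle of its underside; not to be disturbed.
- beater_c (a point): Centre of a loose dark wooden beater block, 100 (x) x 36 (y) x 50 mm (z), 0.13 kg, which starts standing in the cavity of the cassette with the green lip, its length along the cavity's, clear of the lip. z up. It belongs on the bare bench: the bench between the robot and the cassettes, 420 to 440 mm ahead of the robot and just left of its middle line, is free.
There are look-alikes about, which are no part of the job. Of the things shaped like the part that bears beater_c, the dark wooden one is meant. Leave any purple look-alike of the part that bears stamp_green_c alone.

How it is judged (in metres and radians):
At the end, for the whole second after the job is handed in: Each stamp lies flat (0.04 rad) on the cavity floor of its colour, centred within 6 mm (x) and 7 mm (y), aligned within 0.1 rad, centre 22 to 29 mm above the floor. The beater lies still on the bench (centre below 30 mm), 100 mm or more from each cavity, 200 mm from the wheel's axis (x of stamp_blue_c in the frame of cavity_blue between -0.006 and 0.006 m and y of stamp_blue_c in the frame of cavity_blue between -0.007 and 0.007 m and z of stamp_blue_c in the frame of cavity_blue between 0.022 and 0.029 m and angle between the x axis of stamp_blue_c and the x axis of cavity_blue, either way round below 0.1 rad and angle between each of stamp_blue_c, stamp_yellow_c, stamp_green_c's own z axis and vertical below 0.04 rad and x of stamp_yellow_c in the frame of cavity_yellow between -0.006 and 0.006 m and y of stamp_yellow_c in the frame of cavity_yellow between -0.007 and 0.007 m and z of stamp_yellow_c in the frame of cavity_yellow between 0.022 and 0.029 m and angle between the x axis of stamp_yellow_c and the x axis of cavity_yellow, either way round below 0.1 rad and x of stamp_green_c in the frame of cavity_green between -0.006 and 0.006 m and y of stamp_green_c in the frame of cavity_green between -0.007 and 0.007 m and z of stamp_green_c in the frame of cavity_green between 0.022 and 0.029 m and angle between the x axis of stamp_green_c and the x axis of cavity_green, either way round below 0.1 rad and height (world z) of beater_c below 0.03 m and horizontal distance between beater_c and wheel_c above 0.2 m and linear speed of beater below 0.02 m/s and horizontal distance between beater_c and cavity_blue above 0.1 m and horizontal distance between beater_c and cavity_yellow above 0.1 m and horizontal distance between beater_c and cavity_green above 0.1 m); the robot touches nothing.
It fails at once if one of the six bystanders is shifted by more than 40 mm (distance of any of tub, clay_block, modelling_knife, slip_brush, glaze_jar, water_cup from where it was at the start of the episode above 0.04 m).
Of stamp_blue, stamp_yellow, stamp_green only 2 to 3 are there at a start; the rules pass over those that are not, and their reading is None.
At some moment in a run one of stamp_blue, stamp_yellow, stamp_green may be knocked a few centimetres aside while the robot is not near it.
Once in a run the grip may slacken for a moment while it holds something.
It also fails if it takes over 210 s, if anything falls off the work surface, if the arm or the gripper's body presses on something with over 40 N, if the wrist force passes 120 N, or if a joint passes its speed limit or range.

## Working session

There is one attempt and no reset: what is moved stays moved. The work goes in short steps, Python scripts to look and compute and a tool call to move; the robot and the scene stay as the last step left them, time stands still between calls to the robot, and variables do not carry over. Pictures are saved under pics/ and viewed, on a budget of 14 in all, crops included, one or two more only if the job needs it, and the job is handed in when it is done.

Besides the shell and the picture viewer there is one more tool, called after ">>>" in YAML: its name, and indented under it one key for each argument. send_rows: Moves the arm, as the interface text tells. Shift numbers are shares of 0.04 m and turn numbers shares of 0.12 rad, none past 1 either way. Its arguments: {"type":"object","properties":{"jaw":{"type":"array"},"travel":{"type":"array"},"twist":{"type":"array"},"squeeze":{"type":"number"}},"required":["jaw","travel","twist"]}

```bash
mkdir -p pics
cat > h.py <<'E'
import numpy as np, cv2
from rig import read_state, cams, env
def K(n):
    p=cams.camera_params(n); f=200/np.tan(np.radians(p["fov_y"])/2)
    return f,p["cx"],p["cy"],np.array(p["R"]),np.array(p["t"])
def cloud(n,d):
    f,cx,cy,R,t=K(n); v,u=np.mgrid[0:400,0:640]
    c=np.stack([(u-cx)*d/f,(v-cy)*d/f,d],-1)
    return (c-t)@R   # R^T (c-t)
def proj(n,X):
    f,cx,cy,R,t=K(n); c=R@np.array(X,float)+t
    return f*c[0]/c[2]+cx, f*c[1]/c[2]+cy
def shot(n,fn=None):
    im,d=cams.capture(n)
    if fn: cv2.imwrite("pics/"+fn,im[:,:,::-1])
    return im,d,cloud(n,d)
E
python3 - <<'E'
from h import *
for n in("scene","top"):
    im,d,c=shot(n,n+"0.png"); f,cx,cy,R,t=K(n); print(n,f,cx,cy,-R.T@t,R.round(2).tolist())
    np.savez(n+"0.npz",im=im,c=c)
    for th in ["stamp_blue_c","stamp_yellow_c","stamp_green_c","cassette_blue","cassette_yellow","cassette_green","wheel_c","hood_edge","beater_c","tub","clay_block","glaze_jar","water_cup","slip_brush","modelling_knife"]:
        try:
            for r in cams.cut_out(th,n)[:3]:
                m=r["mask"]&(d>0); print(th,round(r["conf"],2),np.round(r["xy"]),np.median(c[m],0).round() if m.any() else None,c[m].max(0).round() if m.any() else "",c[m].min(0).round() if m.any() else "")
        except Exception as e: print(th,e)
print(read_state())
E
```

```text
scene 493.3962954444576 323.4263705522514 199.8145811630159 [ 1201.97915454 -1003.48863681   870.71555201] [[0.79, 0.61, 0.01], [0.34, -0.43, -0.84], [-0.5, 0.67, -0.55]]
stamp_blue_c 0.61 [370. 182.] [500. 193.  31.] [581. 342.  78.] [416.  49.  -3.]
stamp_yellow_c 0.88 [400. 167.] [539. 305.  53.] [595. 481.  97.] [451. 236.  -5.]
stamp_yellow_c 0.36 [346. 246.] [ 615. -106.    9.] [686. -31.  33.] [ 508. -137.   -3.]
stamp_green_c 0.97 [312. 153.] [196. 274.  10.] [254. 342.  53.] [125. 215.  -3.]
stamp_green_c 0.44 [397. 166.] [540. 304.  53.] [599. 432.  99.] [439. 173.  -4.]
cassette_blue 0.92 [283. 285.] [ 573. -331.    7.] [ 642. -278.   90.] [ 483. -444.   -3.]
cassette_blue 0.44 [262. 224.] [ 350. -174.    3.] [402. -99.  22.] [ 310. -275.   -4.]
cassette_yellow 0.89 [312. 263.] [ 571. -214.    7.] [ 649. -137.   34.] [ 498. -271.   -3.]
cassette_green 0.93 [341. 246.] [ 615. -106.    9.] [686. -29.  32.] [ 531. -137.   -3.]
cassette_green 0.7 [280. 285.] [ 573. -330.    7.] [ 632. -273.  112.] [ 458. -431.   -3.]
cassette_green 0.37 [436. 201.] [738. 145.  94.] [836. 554. 
[... 3139 characters left out ...]
 ,  61.15275858,  -4.07983857]), 'dq': array([ 0.06475059,  0.04442375,  0.05464243, -0.06538409, -0.01507963,
        0.0204272 , -0.06302671]), 'joint_torque': array([ 2.18853565e-04, -5.83319664e+01,  1.04810033e+00, -2.59438795e+01,
        1.25166724e-02,  1.75169673e-03,  3.83965968e-06]), 'position': array([144.23440325, 633.77450322, 231.27937096]), 'eef_rot': array([[-9.75067962e-01,  2.21906443e-01, -2.24190562e-06],
       [ 2.21906443e-01,  9.75067961e-01, -3.89957735e-05],
       [-6.46740307e-06, -3.85210227e-05, -9.99999999e-01]]), 'force': array([ 0.13026993,  0.40263759, -0.62185334]), 'torque': array([0.04981545, 0.00022192, 0.02022124]), 'gripper_width': 85.14115654473277}
```

Run:
```python
import cv2
a=cv2.imread("pics/top0.png")[80:330,130:530]
cv2.imwrite("pics/t1.png",cv2.resize(a,None,fx=2,fy=2,interpolation=cv2.INTER_CUBIC))
a=cv2.imread("pics/scene0.png")[110:370,160:560]
cv2.imwrite("pics/s1.png",cv2.resize(a,None,fx=2,fy=2,interpolation=cv2.INTER_CUBIC))
```

```text
(no output)
```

View pics/t1.png

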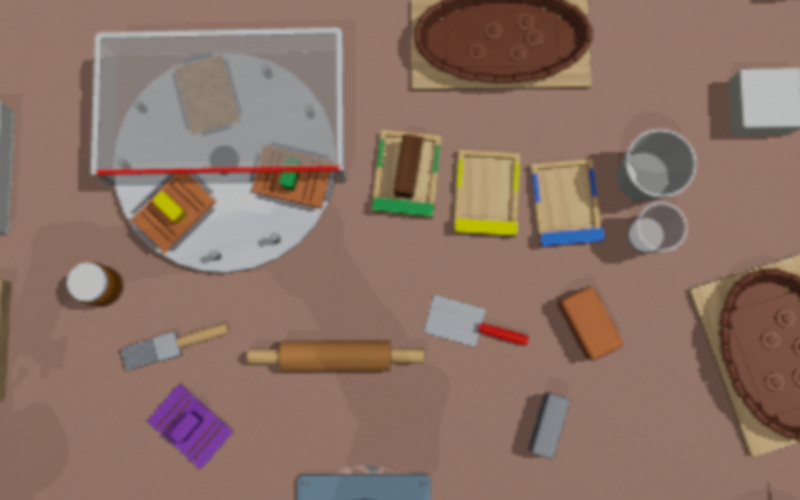

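View pics/s1.png

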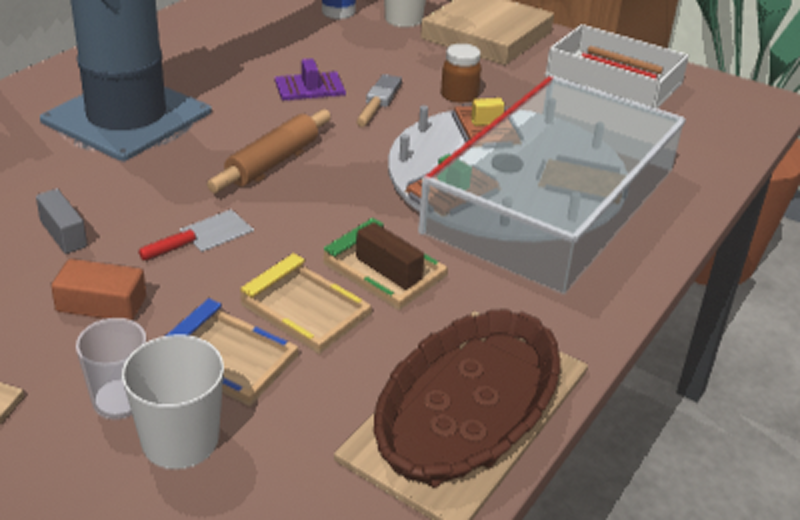

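```bash
cat >> h.py <<'E'
def plane(n,uv,z):
    f,cx,cy,R,t=K(n); uv=np.atleast_2d(uv).astype(float)
    d=np.c_[(uv[:,0]-cx)/f,(uv[:,1]-cy)/f,np.ones(len(uv))]@R; o=-R.T@t
    return (o+d*((z-o[2])/d[:,2])[:,None])[:,:2]
def rect(n,m,z,box=None):
    "largest blob of mask m -> centre, (long,short), angle of long axis deg, on plane z"
    k,l,s,_=cv2.connectedComponentsWithStats(m.astype(np.uint8)); i=1+np.argmax(s[1:,4])
    v,u=np.nonzero(l==i); P=plane(n,np.c_[u,v],z)
    (c,(a,b),t)=cv2.minAreaRect(P.astype(np.float32))
    if a<b: a,b,t=b,a,t+90
    return np.r_[c,a,b,(t+90)%180-90,s[i,4]].round(1),P.mean(0).round(1)
HUE={"yellow":(22,35),"green":(50,85),"blue":(100,125)}
def hue(im,col):
    h=cv2.cvtColor(im,cv2.COLOR_RGB2HSV); a,b=HUE[col]
    return (h[...,0]>=a)&(h[...,0]<=b)&(h[...,1]>110)&(h[...,2]>50)
def near(n,c,x,y,r): # region mask by cloud
    return (np.hypot(c[...,0]-x,c[...,1]-y)<r)
E
python3 - <<'E'
from h import *
D=np.load("top0.npz"); im,c=D["im"],D["c"]
for col,x,y in(("yellow",573,-213),("green",607,-78),("blue",553,-344)):
    n=near("top",c,x,y,100); m=hue(im,col)&n&(np.hypot(c[...,0]-x,c[...,1]-y)>0)
    print(col,"lip",rect("top",m,30))
    m=n&(c[...,2]>3.5)&(c[...,2]<45); print(" outline",rect("top",cv2.morphologyEx(m.astype(np.uint8),cv2.MORPH_CLOSE,np.ones((5,5))),12))
for col,x,y in(("yellow",541,312),("green",581,111)):
    m=hue(im,col)&near("top",c,x,y,70); print(col,"grip",rect("top",m,83),np.median(c[m],0))
h=cv2.cvtColor(im,cv2.COLOR_RGB2HSV); m=((h[...,0]<6)|(h[...,0]>174))&(h[...,1]>170)&(h[...,2]>120)&(np.arange(640)<320)
print("hood",rect("top",m,96))
m=(h[...,2]<90)&near("top",c,615,-78,80)&(c[...,2]>35); print("beater",rect("top",m,56),np.median(c[m],0))
print([ (p, plane("top",p,70).round()) for p in ((235,208.5),(266,200),(192.5,162),(286,136),(264,117),(200,133))])
print(np.histogram(c[near("top",c,523,219,60)][:,2],10))
E
```

```text
yellow lip (array([ 513.4, -205.9,  104.1,   27.9,   85.6,  257. ]), array([ 513.1, -205.1]))
 outline (array([ 571.2, -212.6,  197.2,  194.2,  -45.1, 2510. ]), array([ 571.1, -213.3]))
green lip (array([547.7, -66.9,  98.4,  22.9,  83. , 193. ]), array([547.5, -66.7]))
 outline (array([ 605.4,  -79. ,  197.6,  191.3,   89.5, 2119. ]), array([603.3, -78.9]))
blue lip (array([ 494.3, -349.5,  101.5,   20.9,  -85.2,  188. ]), array([ 493.8, -349.7]))
 outline (array([ 553.5, -343.1,  196.7,  191.5,   75.2, 2548. ]), array([ 552.8, -343.9]))
yellow grip (array([541.2, 313.7,  56.9,  25.2,  45.2, 138. ]), array([541.8, 313.5])) [541.78880832 313.84273201  81.68604862]
green grip (array([583. , 117.7,  26.1,  19.9,  89.4,  51. ]), array([584. , 118.5])) [585.02964473 117.95261485  81.99456103]
hood (array([598.5, 232. , 386.8,   7.8, -89.6, 226. ]), array([598.8, 213.4]))
beater (array([611. , -75.2,  98.9,  28.4, -10. , 210. ]), array([609.9, -75.6])) [608.2816171  -75.47034261  56.18544487]
[((235, 208.5), array([[459., 245.]])), ((266, 200), array([[486., 144.]])), ((192.5, 162), array([[616., 390.]])), ((286, 136), array([[700.,  80.]])), ((264, 117), array([[767., 154.]])), ((200, 133), array([[714., 368.]]))]
(array([ 16, 334, 515, 100,  22,   0,   1,   1,   3,   3]), array([19.51302681, 25.64718403, 31.78134125, 37.91549847, 44.04965569,
       50.18381291, 56.31797012, 62.45212734, 68.58628456, 74.72044178,
       80.854599  ]))
```

>>> send_rows:
  jaw: [100,100,100,100,100,100,100,100,100,100]
  travel:
    - [0.53,-0.8,0]
    - [0.53,-0.8,0]
    - [0.53,-0.8,0]
    - [0.53,-0.8,0]
    - [0.53,-0.8,0]
    - [0.53,-0.8,0]
    - [0.53,-0.8,0]
    - [0.53,-0.8,0]
    - [0.53,-0.8,0]
    - [0.53,-0.8,0]
  twist:
    - [0,0,0.08]
    - [0,0,0.08]
    - [0,0,0.08]
    - [0,0,0.08]
    - [0,0,0.08]
    - [0,0,0.08]
    - [0,0,0.08]
    - [0,0,0.08]
    - [0,0,0.08]
    - [0,0,0]

```text
t: 2.6
position: [357.0, 312.5, 231.6]
eef_rot: [[-0.991, 0.137, 0.0], [0.137, 0.991, 0.001], [-0.0, 0.001, -1.0]]
force: [0.6, 0.5, -0.1]
gripper_width: 85.5
```

>>> send_rows:
  jaw: [100,100,100,100,100,100,100,100,100,100]
  travel:
    - [0.53,-0.8,0]
    - [0.53,-0.8,0]
    - [0.53,-0.8,0]
    - [0.53,-0.8,0]
    - [0.53,-0.8,0]
    - [0.53,-0.8,0]
    - [0.53,-0.8,0]
    - [0.53,-0.8,0]
    - [0.53,-0.8,0]
    - [0.53,-0.8,0]
  twist:
    - [0,0,0]
    - [0,0,0]
    - [0,0,0]
    - [0,0,0]
    - [0,0,0]
    - [0,0,0]
    - [0,0,0]
    - [0,0,0]
    - [0,0,0]
    - [0,0,0]

```text
t: 3.6
position: [569.1, -7.5, 231.5]
eef_rot: [[-0.991, 0.137, 0.0], [0.137, 0.991, 0.0], [-0.0, 0.0, -1.0]]
force: [0.3, 0.6, 1.5]
gripper_width: 85.2
```

Run:
```python
from h import *
D=np.load("top0.npz"); im,c=D["im"],D["c"]
S=np.load("scene0.npz"); 
# match cassette model: floor/wall heights; rel. points colored lip + bright wood: height field fit from scene+top clouds
from scipy.optimize import minimize
def model_cost(p,P):
    x,y,a=p; ca,sa=np.cos(a),np.sin(a); X=P[:,0]-x;Y=P[:,1]-y; u=ca*X+sa*Y; v=-sa*X+ca*Y
    h=np.where((abs(u)<71)&(abs(v)<51.5),16,0); h=np.where((abs(u)<63)&(abs(v)<43.5),6,h); h=np.where((u>-71)&(u<-49)&(abs(v)<51.5),30,h)
    return np.minimum(abs(P[:,2]-h),10).mean()
for col,lx in(("yellow",(513.4,-205.9,-4.4)),("green",(547.7,-66.9,-7)),("blue",(494.3,-349.5,4.8))):
    a=np.radians(lx[2]); x0=lx[0]+60*np.cos(a); y0=lx[1]+60*np.sin(a)
    for nm,C in(("top",c),("scene",S["c"])):
        P=C.reshape(-1,3); P=P[(np.hypot(P[:,0]-x0,P[:,1]-y0)<110)&(P[:,2]<45)]
        best=min((minimize(model_cost,(x0+dx,y0+dy,a),args=(P,),method="Nelder-Mead",options=dict(initial_simplex=[(x0+dx,y0+dy,a),(x0+dx+6,y0+dy,a),(x0+dx,y0+dy+6,a),(x0+dx,y0+dy,a+.06)])) for dx in(-4,3) for dy in(-4,3)),key=lambda r:r.fun)
        print(col,nm,len(P),(x0,y0,lx[2]),best.x[:2].round(1),np.degrees(best.x[2]).round(1),best.fun)
```

```text
yellow top 3203 (np.float64(573.2231651336152), np.float64(-210.50314168760912), -4.4) [ 573.8 -212. ] -3.8 3.6144446478413186
yellow scene 3541 (np.float64(573.2231651336152), np.float64(-210.50314168760912), -4.4) [ 573.2 -210.3] -3.9 3.829474617781278
green top 2822 (np.float64(607.2527690984793), np.float64(-74.21216060430885), -7) [608.7 -76.1] -6.8 3.2829991857866667
green scene 2706 (np.float64(607.2527690984793), np.float64(-74.21216060430885), -7) [607.5 -73.6] -6.6 4.550062241109097
blue top 3234 (np.float64(554.0895715549702), np.float64(-344.4793294000611), 4.8) [ 554.8 -345.3] 4.5 3.519838472377231
blue scene 3039 (np.float64(554.0895715549702), np.float64(-344.4793294000611), 4.8) [ 554.  -342.6] 4.3 3.5928806990920052
```

>>> send_rows:
  jaw: [100,100,100,100,100,100,100,100,100,100]
  travel:
    - [0.52,-0.84,0]
    - [0.52,-0.84,0]
    - [0,0,-0.9]
    - [0,0,-0.9]
    - [0,0,-0.9]
    - [0,0,-0.9]
    - [0,0,-0.9]
    - [0,0,-0.5]
    - [0,0,-0.15]
    - [0,0,0]
  twist:
    - [0,0,0]
    - [0,0,0]
    - [0,0,0]
    - [0,0,0]
    - [0,0,0]
    - [0,0,0]
    - [0,0,0]
    - [0,0,0]
    - [0,0,0]
    - [0,0,0]

```text
t: 4.6
position: [609.6, -73.4, 24.9]
eef_rot: [[-0.991, 0.137, -0.001], [0.137, 0.991, 0.0], [0.001, -0.0, -1.0]]
force: [-0.3, -0.1, 0.6]
gripper_width: 85.3
```

>>> send_rows:
  jaw: [20,20,20,20,20,20,20,20]
  squeeze: 40
  travel:
    - [0,0,0]
    - [0,0,0]
    - [0,0,0]
    - [0,0,0]
    - [0,0,0]
    - [0,0,0]
    - [0,0,0]
    - [0,0,0]
  twist:
    - [0,0,0]
    - [0,0,0]
    - [0,0,0]
    - [0,0,0]
    - [0,0,0]
    - [0,0,0]
    - [0,0,0]
    - [0,0,0]

```text
t: 5.4
position: [610.8, -73.7, 26.6]
eef_rot: [[-0.991, 0.137, 0.002], [0.137, 0.991, -0.0], [-0.002, 0.0, -1.0]]
force: [-0.9, -1.0, 7.5]
gripper_width: 35.8
```

>>> send_rows:
  jaw: [20,20,20,20,20,20,20,20,20,20]
  travel:
    - [0,0,0.4]
    - [0,0,0.8]
    - [0,0,0.8]
    - [-0.5,0.25,0]
    - [-0.8,0.4,0]
    - [-0.8,0.4,0]
    - [-0.8,0.4,0]
    - [-0.8,0.4,0]
    - [-0.8,0.4,0]
    - [0,0,0]
  twist:
    - [0,0,0]
    - [0,0,0]
    - [0,0,0]
    - [0,0,0]
    - [0,0,0]
    - [0,0,0]
    - [0,0,0]
    - [0,0,0]
    - [0,0,0]
    - [0,0,0]

```text
t: 6.4
position: [424.7, 18.5, 105.4]
eef_rot: [[-0.991, 0.134, -0.005], [0.134, 0.991, 0.001], [0.005, 0.001, -1.0]]
force: [-0.2, 0.0, -0.7]
gripper_width: 35.3
```

>>> send_rows:
  jaw: [20,20,20,20,20,20]
  travel:
    - [0,0,-0.6]
    - [0,0,-0.6]
    - [0,0,-0.6]
    - [0,0,-0.3]
    - [0,0,-0.05]
    - [0,0,0]
  twist:
    - [0,0,0]
    - [0,0,0]
    - [0,0,0]
    - [0,0,0]
    - [0,0,0]
    - [0,0,0]

```text
t: 7.0
position: [430.5, 16.4, 19.8]
eef_rot: [[-0.99, 0.138, 0.0], [0.138, 0.99, 0.0], [-0.0, 0.0, -1.0]]
force: [-0.1, 0.4, -0.5]
gripper_width: 35.7
```

>>> send_rows:
  jaw: [70,70,70,70,70,70,30,30,30,30]
  travel:
    - [0,0,0]
    - [0,0,0]
    - [0,0,0]
    - [0,0,0.6]
    - [0,0,0.9]
    - [0,0,0.9]
    - [0,0,0.9]
    - [0,0,0.5]
    - [0,0,0]
    - [0,0,0]
  twist:
    - [0,0,0]
    - [0,0,0]
    - [0,0,0]
    - [0,0,0]
    - [0,0,0]
    - [0,0,0]
    - [0,0,0]
    - [0,0,0]
    - [0,0,0]
    - [0,0,0]

```text
t: 8.0
position: [429.8, 16.8, 171.3]
eef_rot: [[-0.991, 0.137, 0.001], [0.137, 0.991, 0.0], [-0.001, 0.0, -1.0]]
force: [0.3, -1.2, -0.0]
gripper_width: 25.9
```

```bash
cat > w.py <<'E'
from h import *
import sys
tag=sys.argv[1]
im,d,c=shot("top"); 
# rectified view on the wheel plane z=77 (peg tops): 1 px = 1 mm, x up, y left
def rectify(im,z,x0,x1,y0,y1,s=1.5):
    w,hh=int((y1-y0)*s),int((x1-x0)*s); X,Y=np.meshgrid(x1-np.arange(hh)/s,y1-np.arange(w)/s,indexing="ij")
    f,cx,cy,R,t=K("top"); P=np.stack([X,Y,np.full_like(X,z)],-1)@R.T+t
    return cv2.remap(im,(f*P[...,0]/P[...,2]+cx).astype(np.float32),(f*P[...,1]/P[...,2]+cy).astype(np.float32),cv2.INTER_CUBIC)
r=rectify(im,77,410,790,20,440,1.4); cv2.imwrite(f"pics/w{tag}.png",r[:,:,::-1])
for col in("yellow","green"):
    m=hue(im,col)&near("top",c,628,230,200)&(c[...,2]>60)
    if m.sum()>15: print(col,rect("top",m,83))
h=cv2.cvtColor(im,cv2.COLOR_RGB2HSV)
m=(h[...,2]<80)&near("top",c,430,16,90)&(c[...,2]>35)&(c[...,2]<62)
if m.sum()>15: print("beater",rect("top",m,50),np.median(c[m],0))
np.savez("w.npz",im=im,c=c)
E
python3 w.py 1
```

```text
yellow (array([541.2, 312.1,  54.4,  22.9,  45.2, 124. ]), array([542., 313.]))
green (array([583. , 117.7,  26.1,  19.9,  89.4,  51. ]), array([584. , 118.2]))
```

View pics/w1.png

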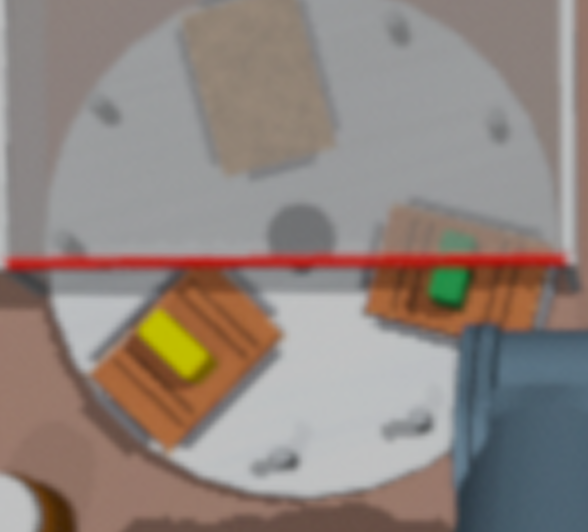

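>>> send_rows:
  jaw: [45,45,45,45,45,45,45,45,45]
  travel:
    - [0.14,0.92,0]
    - [0.14,0.92,0]
    - [0.14,0.92,0]
    - [0.14,0.92,0]
    - [0.14,0.92,0]
    - [0.12,0.9,0]
    - [0,0,-0.9]
    - [0,0,-0.9]
    - [0,0,0]
  twist:
    - [0,0,0]
    - [0,0,0.3]
    - [0,0,0.4]
    - [0,0,0]
    - [0,0,0]
    - [0,0,0]
    - [0,0,0]
    - [0,0,0]
    - [0,0,0]

```text
t: 8.95
position: [458.4, 234.4, 94.1]
eef_rot: [[-0.999, 0.053, -0.009], [0.053, 0.999, -0.006], [0.009, -0.007, -1.0]]
force: [-0.4, -0.6, -0.1]
gripper_width: 38.3
```

```bash
python3 - <<'E'
from h import *
import w
E
python3 - <<'E'
E
```

```text
Traceback (most recent call last):
  File "w.py", line 3, in <module>
    tag=sys.argv[1]
        ~~~~~~~~^^^
IndexError: list index out of range
```

>>> send_rows:
  jaw: [45,45,45,45,26,26,26,26]
  travel:
    - [0,0,0]
    - [0,0,-0.5]
    - [0,0,-0.5]
    - [0,0,-0.3]
    - [0,0,0]
    - [0,0,0]
    - [0,0,0]
    - [0,0,0]
  twist:
    - [0,0,0]
    - [0,0,0]
    - [0,0,0]
    - [0,0,0]
    - [0,0,0]
    - [0,0,0]
    - [0,0,0]
    - [0,0,0]

```text
t: 9.75
position: [463.3, 236.9, 48.2]
eef_rot: [[-0.999, 0.053, 0.001], [0.053, 0.999, 0.001], [-0.001, 0.001, -1.0]]
force: [0.6, -0.3, 0.5]
gripper_width: 22.3
```

>>> send_rows:
  jaw: [26,26,26,26,26,26,26,26,26,26]
  travel:
    - [0,-0.36,0]
    - [0.03,-0.36,0]
    - [0.06,-0.355,0]
    - [0.09,-0.35,0]
    - [0.12,-0.34,0]
    - [0.15,-0.33,0]
    - [0.18,-0.31,0]
    - [0.2,-0.3,0]
    - [0.23,-0.28,0]
    - [0,0,0]
  twist:
    - [0,0,0.73]
    - [0,0,0.73]
    - [0,0,0.73]
    - [0,0,0.73]
    - [0,0,0.73]
    - [0,0,0.73]
    - [0,0,0.73]
    - [0,0,0.73]
    - [0,0,0.73]
    - [0,0,0]

```text
t: 10.75
position: [507.3, 114.8, 48.0]
eef_rot: [[-0.744, -0.668, 0.003], [-0.668, 0.744, -0.001], [-0.002, -0.003, -1.0]]
force: [2.2, -2.6, 0.3]
gripper_width: 21.9
```

>>> send_rows:
  jaw: [45,45,45,45,45,45,45]
  travel:
    - [0,0,0]
    - [0,0,0]
    - [0,0,0.6]
    - [0,0,0.9]
    - [-0.3,-0.5,0.9]
    - [-0.3,-0.9,0.9]
    - [-0.3,-0.9,0.5]
  twist:
    - [0,0,0]
    - [0,0,0]
    - [0,0,0]
    - [0,0,0]
    - [0,0,0]
    - [0,0,0]
    - [0,0,0]

```text
t: 11.45
position: [469.8, 27.6, 200.2]
eef_rot: [[-0.74, -0.672, 0.003], [-0.672, 0.74, 0.001], [-0.003, -0.001, -1.0]]
force: [0.3, -1.1, -0.5]
gripper_width: 38.2
```

```bash
python3 w.py 2
```

```text
yellow (array([508.2, 222.5,  49.3,  26.2,  89.5, 128. ]), array([508.8, 222.7]))
```

View pics/w2.png

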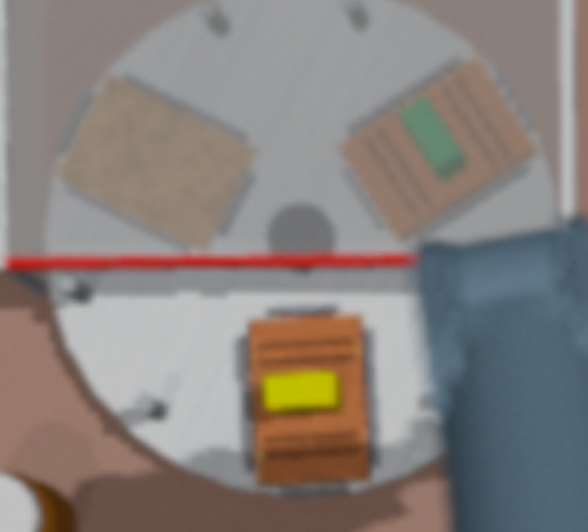

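```bash
cat > st.py <<'E'
from h import *
def plate(im,c,x,y,z=42):
    h=cv2.cvtColor(im,cv2.COLOR_RGB2HSV); m=(h[...,0]<18)&(h[...,1]>140)&near("top",c,x,y,90)&(c[...,2]>25)
    m|=near("top",c,x,y,35)
    return rect("top",m,z)
E
python3 - <<'E'
from st import *
D=np.load("w.npz"); print(plate(D["im"],D["c"],508,222)); s=read_state(); print(s["joint_positions"].round(0))
E
```

```text
(array([510.4, 225.9, 117.1,  78.5,   3.3, 796. ]), array([509.2, 225.3]))
[ -6.  15.  -2. 116.   1.  48. 123.]
```

>>> send_rows:
  jaw: [50,50,50,50,50,50,50,50,50,50]
  travel:
    - [0,0.2,0]
    - [0,0.2,0]
    - [0,0.2,0]
    - [0,0.2,0]
    - [0,0.2,0]
    - [0,0.2,0]
    - [0,0.2,0]
    - [0,0.2,0]
    - [0,0.2,0]
    - [0,0.2,0]
  twist:
    - [0,0,-1]
    - [0,0,-1]
    - [0,0,-1]
    - [0,0,-1]
    - [0,0,-1]
    - [0,0,-1]
    - [0,0,-1]
    - [0,0,-1]
    - [0,0,-1]
    - [0,0,-1]

```text
t: 12.5
position: [468.8, 108.2, 197.4]
eef_rot: [[-0.892, 0.452, -0.001], [0.452, 0.892, 0.0], [0.001, -0.0, -1.0]]
force: [0.3, 1.4, 0.1]
gripper_width: 42.3
```

>>> send_rows:
  jaw: [50,50,50,50,50,50,50,50,50,50]
  travel:
    - [0,0.2,0]
    - [0,0.2,0]
    - [0,0.2,0]
    - [0,0.2,0]
    - [0,0.2,0]
    - [0,0.2,0]
    - [0,0.2,0]
    - [0,0.2,0]
    - [0,0.2,0]
    - [0,0,0]
  twist:
    - [0,0,-1]
    - [0,0,-1]
    - [0,0,-1]
    - [0,0,-1]
    - [0,0,-1]
    - [0,0,-1]
    - [0,0,-1]
    - [0,0,-1]
    - [0,0,-1]
    - [0,0,0]

```text
t: 13.5
position: [468.6, 180.9, 197.4]
eef_rot: [[-0.027, 1.0, -0.001], [1.0, 0.027, 0.0], [0.0, -0.001, -1.0]]
force: [-0.8, 0.8, 0.0]
gripper_width: 42.9
```

>>> send_rows:
  jaw: [50,50,50,50,50,50,50,50,50]
  travel:
    - [0.5,0.54,0]
    - [0.5,0.54,0]
    - [0,0,-0.8]
    - [0,0,-0.8]
    - [0,0,-0.8]
    - [0,0,-0.8]
    - [0,0,-0.3]
    - [0,0,-0.22]
    - [0,0,0]
  twist:
    - [0,0,0.25]
    - [0,0,0]
    - [0,0,0]
    - [0,0,0]
    - [0,0,0]
    - [0,0,0]
    - [0,0,0]
    - [0,0,0]
    - [0,0,0]

```text
t: 14.4
position: [509.4, 221.9, 48.8]
eef_rot: [[-0.057, 0.998, -0.001], [0.998, 0.057, -0.0], [-0.0, -0.001, -1.0]]
force: [0.3, 0.2, 0.5]
gripper_width: 42.9
```

>>> send_rows:
  jaw: [10,10,10,10,10,10]
  squeeze: 60
  travel:
    - [0,0,0]
    - [0,0,0]
    - [0,0,0]
    - [0,0,0]
    - [0,0,0]
    - [0,0,0]
  twist:
    - [0,0,0]
    - [0,0,0]
    - [0,0,0]
    - [0,0,0]
    - [0,0,0]
    - [0,0,0]

```text
t: 15.0
position: [510.6, 222.5, 50.4]
eef_rot: [[-0.056, 0.998, 0.002], [0.998, 0.056, 0.001], [0.001, 0.002, -1.0]]
force: [0.1, -0.1, 8.3]
gripper_width: 22.8
```

>>> send_rows:
  jaw: [10,10,10,10,10,10,10,10,10,10]
  travel:
    - [0,0,0.3]
    - [0,0,0.6]
    - [0,0,0.8]
    - [0,0,0.6]
    - [0.1,-0.5,0]
    - [0.16,-0.9,0]
    - [0.16,-0.9,0]
    - [0.16,-0.9,0]
    - [0.16,-0.9,0]
    - [0.16,-0.9,0]
  twist:
    - [0,0,0]
    - [0,0,0]
    - [0,0,0]
    - [0,0,0]
    - [0,0,-0.35]
    - [0,0,-0.35]
    - [0,0,-0.35]
    - [0,0,0]
    - [0,0,0]
    - [0,0,0]

```text
t: 16.0
position: [544.9, 19.7, 140.8]
eef_rot: [[0.071, 0.997, -0.001], [0.997, -0.071, -0.0], [-0.0, -0.001, -1.0]]
force: [0.7, 0.1, -2.3]
gripper_width: 23.5
```

>>> send_rows:
  jaw: [10,10,10,10,10,10,10,10]
  travel:
    - [0.16,-0.9,0]
    - [0.16,-0.9,0]
    - [0.16,-0.9,0]
    - [0.16,-0.9,0]
    - [0.16,-0.9,0]
    - [0.16,-0.9,0]
    - [0.1,-0.4,0]
    - [0,0,0]
  twist:
    - [0,0,0]
    - [0,0,0]
    - [-0.05,-0.55,0]
    - [-0.05,-0.55,0]
    - [-0.03,-0.55,0]
    - [-0.02,-0.53,0]
    - [0,0,0]
    - [0,0,0]

```text
t: 16.8
position: [586.2, -214.9, 140.9]
eef_rot: [[0.077, 0.963, 0.258], [0.997, -0.074, -0.021], [-0.001, 0.259, -0.966]]
force: [-0.1, 0.0, -2.1]
gripper_width: 22.8
```

```bash
cat > hold.py <<'E'
from h import *
import sys
col=sys.argv[1]; s=read_state(); T=s["position"]; R=s["eef_rot"]; print(T.round(1),R.round(3).tolist(),s["gripper_width"],s["force"])
im,d,c=shot("scene","hold_%s.png"%sys.argv[2])
ex=R[:,1]*np.sign(R[0,1]); ez=-R[:,2]; ey=np.cross(ez,ex)   # stamp axes as held
L=(c-T)@np.stack([ex,ey,ez],1)
# visible plate/grip points
h=cv2.cvtColor(im,cv2.COLOR_RGB2HSV); m=(h[...,0]<18)&(h[...,1]>120)&(abs(L[...,0])<75)&(abs(L[...,1])<60)&(L[...,2]>-35)&(L[...,2]<5)&(d>0)
P=L[m]; print("plate n",len(P)); print(np.percentile(P,[1,3,10,50,90,97,99],axis=0).round(1))
g=hue(im,col)&(abs(L[...,0])<40)&(abs(L[...,1])<50)&(abs(L[...,2])<60); Q=L[g]; print("grip",len(Q))
if len(Q): print(np.percentile(Q,[2,10,50,90,98],axis=0).round(1))
cv2.imwrite("pics/holdc_%s.png"%sys.argv[2],cv2.resize(im[150:330,230:430],None,fx=4,fy=3.3)[...,::-1])
E
python3 hold.py yellow 1
```

```text
[ 586.2 -214.9  140.9] [[0.077, 0.963, 0.258], [0.997, -0.074, -0.021], [-0.001, 0.259, -0.966]] 22.80934899992985 [-0.05566972  0.04072297 -2.13143629]
plate n 591
[[-55.5 -39.7 -18.7]
 [-53.1 -38.6 -17.7]
 [-41.4 -37.1 -15.5]
 [ 27.5 -16.2  -9.7]
 [ 59.1  26.8  -8. ]
 [ 60.4  36.3  -7.2]
 [ 61.5  39.   -6.6]]
grip 179
[[-10.  -24.1  -6.4]
 [ -5.9 -22.8  -3.6]
 [  7.5 -19.   15.8]
 [ 12.8  18.5  30.1]
 [ 24.   22.7  32.4]]
```

View pics/holdc_1.png

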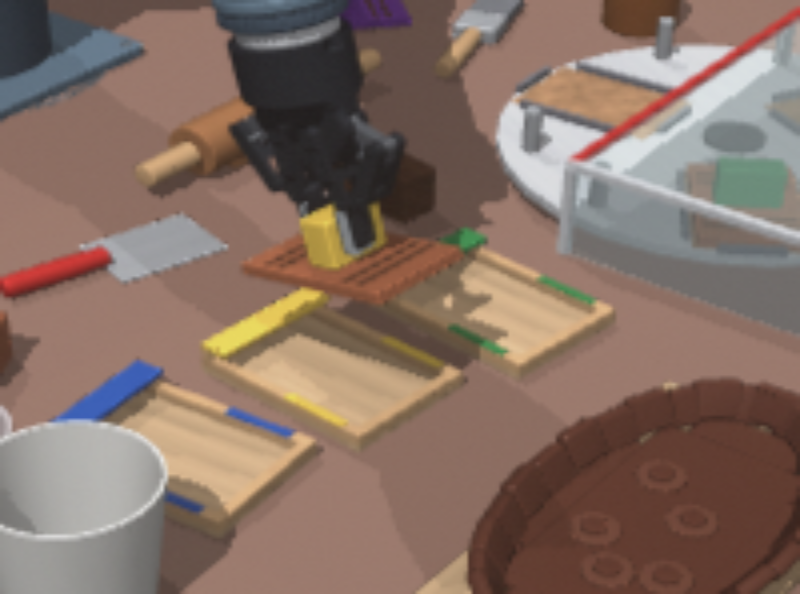

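>>> send_rows:
  jaw: [10,10,10,10,10,10,10]
  travel:
    - [0,0.08,-0.5]
    - [0,0,-0.7]
    - [0,0,-0.6]
    - [0,0,-0.4]
    - [0,0,-0.2]
    - [0,0,-0.08]
    - [0,0,0]
  twist:
    - [0,0,0]
    - [0,0,0]
    - [0,0,0]
    - [0,0,0]
    - [0,0,0]
    - [0,0,0]
    - [0,0,0]

```text
t: 17.55
position: [588.6, -207.8, 43.1]
eef_rot: [[0.07, 0.963, 0.26], [0.998, -0.068, -0.02], [-0.001, 0.261, -0.965]]
force: [-3.6, -3.4, 8.8]
gripper_width: 23.4
```

>>> send_rows:
  jaw: [10,10,10,10,10]
  travel:
    - [0,0,0.5]
    - [0,0,0.5]
    - [0,-0.1,0]
    - [0,0,0]
    - [0,0,0]
  twist:
    - [0,0,0]
    - [0,0,0]
    - [0,0,0]
    - [0,0,0]
    - [0,0,0]

```text
t: 18.05
position: [587.2, -210.1, 80.6]
eef_rot: [[0.07, 0.964, 0.257], [0.998, -0.068, -0.017], [0.001, 0.257, -0.966]]
force: [-0.5, 0.8, -2.6]
gripper_width: 22.9
```

```bash
python3 hold.py yellow 2
python3 - <<'E'
from h import *
im,d,c=shot("top","tt.png")
cv2.imwrite("pics/tt.png",cv2.resize(im[120:240,320:440],None,fx=5,fy=5,interpolation=cv2.INTER_CUBIC)[...,::-1])
E
```

```text
[ 587.2 -210.1   80.6] [[0.07, 0.964, 0.257], [0.998, -0.068, -0.017], [0.001, 0.257, -0.966]] 22.86337096593002 [-0.49492198  0.76808217 -2.61947191]
plate n 630
[[-56.7 -36.  -21.6]
 [-53.9 -34.9 -19.9]
 [-42.3 -33.5 -16.6]
 [ 27.3 -12.1 -10.3]
 [ 58.   30.3  -6.3]
 [ 60.3  38.1  -4.7]
 [ 61.3  41.8  -3.8]]
grip 162
[[-10.2 -23.6  -6.1]
 [ -6.8 -22.6  -2.6]
 [  6.8 -18.   16. ]
 [ 13.   18.9  30.4]
 [ 14.8  25.2  31.9]]
```

View pics/tt.png

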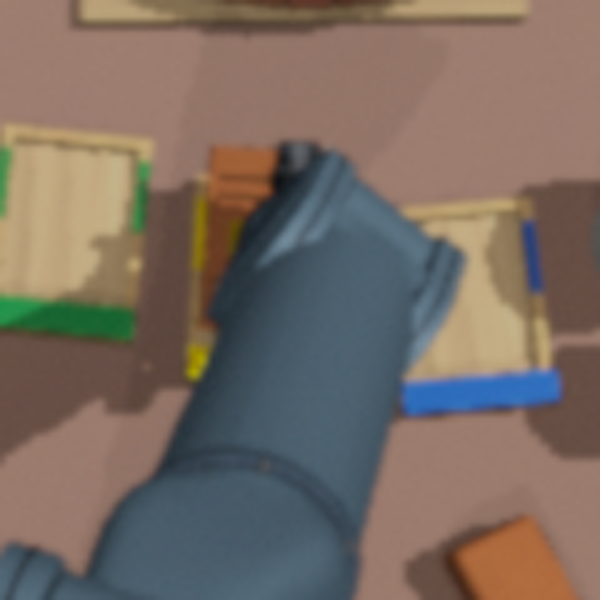

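```bash
cat > tp.py <<'E'
from h import *
import sys
CAS={"yellow":{"top":(573.8,-212,-3.8),"scene":(573.2,-210.3,-3.9)},"green":{"top":(608.7,-76.1,-6.8),"scene":(607.5,-73.6,-6.6)}}
def local(col,n,P):
    x,y,a=CAS[col][n]; a=np.radians(a); X=P[...,0]-x;Y=P[...,1]-y
    return np.cos(a)*X+np.sin(a)*Y,-np.sin(a)*X+np.cos(a)*Y
def run(col):
  s=read_state(); T=s["position"]; R=s["eef_rot"]; ez=-R[:,2]
  print("hand local",[np.round(local(col,n,T),1).tolist() for n in("top","scene")],T.round(1),"yaw",np.degrees(np.arctan2(*(R[:2,1]*np.sign(R[0,1]))[::-1])).round(1),"tilt",np.degrees(np.arctan2(R[2,1]*np.sign(R[0,1]),np.hypot(R[0,1],R[1,1]))).round(1),s["force"].round(1))
  p0=T-8.5*ez   # plate top
  for n in("top","scene"):
    im,d,c=shot(n); f,cx,cy,Rc,t=K(n); v,u=np.mgrid[0:400,0:640]
    D=np.stack([(u-cx)/f,(v-cy)/f,np.ones((400,640))],-1)@Rc; o=-Rc.T@t
    P=o+D*(((p0-o)@ez)/(D@ez))[...,None]
    h=cv2.cvtColor(im,cv2.COLOR_RGB2HSV); m=(h[...,0]<14)&(h[...,1]>150)&(np.hypot(*(P-T)[...,:2].transpose(2,0,1))<85)&(np.abs((c-p0)@ez)<12)
    m=cv2.morphologyEx(m.astype(np.uint8),cv2.MORPH_OPEN,np.ones((2,2)))>0
    if m.sum()<10: continue
    lx,ly=local(col,n,P[m])
    ex=[]
    for a in range(-60,75,15):
        k=(lx>a)&(lx<=a+15)
        if k.sum()>3: ex.append((a+7,round(float(ly[k].min()),1),round(float(ly[k].max()),1)))
    print(n,m.sum(),"x",lx.min().round(1),lx.max().round(1),ex)
if __name__=="__main__": run(sys.argv[1])
E
python3 tp.py yellow
```

```text
hand local [[13.2, 2.6], [13.9, 1.0]] [ 587.2 -210.2   80.5] yaw -4.0 tilt 14.9 [-0.3 -0.7 -1.9]
top 180 x -16.0 67.1 [(-8, 32.8, 42.2), (7, 33.0, 40.4), (22, 18.8, 41.5), (37, 6.7, 42.5), (52, 4.6, 43.2), (67, 4.8, 40.8)]
```

>>> send_rows:
  jaw: [10,10,10,10,10,10]
  travel:
    - [0,-0.075,0]
    - [0,0,-0.4]
    - [0,0,-0.3]
    - [0,0,-0.2]
    - [0,0,-0.05]
    - [0,0,0]
  twist:
    - [0,0,0]
    - [0,0,0]
    - [0,0,0]
    - [0,0,0]
    - [0,0,0]
    - [0,0,0]

```text
t: 18.85
position: [587.8, -213.8, 43.4]
eef_rot: [[0.071, 0.964, 0.258], [0.998, -0.068, -0.018], [0.001, 0.259, -0.966]]
force: [-0.0, -0.7, -1.9]
gripper_width: 23.6
```

```bash
python3 tp.py yellow
```

```text
hand local [[14.1, -0.9], [14.8, -2.5]] [ 587.8 -213.8   43.4] yaw -4.1 tilt 15.0 [-0.  -0.7 -1.9]
top 180 x -41.4 67.3 [(-38, 33.6, 37.2), (-8, 29.6, 39.6), (7, 29.8, 37.4), (22, 18.3, 38.3), (37, 2.6, 36.0), (52, 0.4, 40.4), (67, 0.7, 37.6)]
```

>>> send_rows:
  jaw: [10,10,10,10,10,10]
  travel:
    - [0,0,-0.04]
    - [-0.15,0.01,0]
    - [-0.15,0.01,0]
    - [-0.15,0.01,0]
    - [-0.1,0.007,0]
    - [0,0,0]
  twist:
    - [0,0,0]
    - [0,0,0]
    - [0,0,0]
    - [0,0,0]
    - [0,0,0]
    - [0,0,0]

```text
t: 19.55
position: [566.1, -213.1, 41.9]
eef_rot: [[0.072, 0.963, 0.26], [0.997, -0.069, -0.02], [-0.001, 0.261, -0.965]]
force: [6.9, -2.2, -12.5]
gripper_width: 23.4
```

```bash
python3 tp.py yellow
```

```text
hand local [[-7.6, -1.6], [-6.9, -3.3]] [ 566.1 -213.1   41.9] yaw -4.1 tilt 15.1 [  6.9  -2.2 -12.5]
top 188 x -38.9 47.1 [(-38, 34.1, 37.9), (-23, 25.3, 39.0), (-8, 29.3, 36.6), (7, 4.5, 37.7), (22, 1.4, 37.9), (37, -0.5, 36.1), (52, 0.1, 33.2)]
```

>>> send_rows:
  jaw: [10,10,10,10,10]
  travel:
    - [0.06,0.02,-0.11]
    - [0.04,0,-0.1]
    - [0.034,0,-0.075]
    - [0.03,0,-0.078]
    - [0,0,0]
  twist:
    - [0.03,0.435,0]
    - [0.03,0.435,0]
    - [0.03,0.435,0]
    - [0.03,0.435,0]
    - [0,0,0]

```text
t: 20.15
position: [573.2, -213.2, 28.5]
eef_rot: [[0.07, 0.996, 0.052], [0.998, -0.07, -0.006], [-0.002, 0.053, -0.999]]
force: [-0.1, -2.4, 9.2]
gripper_width: 23.3
```

```bash
python3 tp.py yellow
```

```text
hand local [[-0.6, -1.3], [0.2, -2.9]] [ 573.2 -213.2   28.5] yaw -4.0 tilt 3.0 [-0.1 -2.4  9.2]
```

>>> send_rows:
  jaw: [10,10,10]
  travel:
    - [0.026,0,-0.078]
    - [0,0,0]
    - [0,0,0]
  twist:
    - [0.03,0.43,0]
    - [0,0,0]
    - [0,0,0]

```text
t: 20.55
position: [573.7, -213.0, 25.8]
eef_rot: [[0.071, 0.997, 0.002], [0.997, -0.071, -0.002], [-0.001, 0.002, -1.0]]
force: [-0.5, -1.7, 9.2]
gripper_width: 23.0
```

>>> send_rows:
  jaw: [45,45,45,45,45,45,45,45,45,45]
  travel:
    - [0,0,0]
    - [0,0,0]
    - [0,0,0]
    - [0,0,0.5]
    - [0,0,0.9]
    - [0,0,0.9]
    - [-0.7,0.7,0.9]
    - [-0.7,0.7,0]
    - [-0.7,0.7,0]
    - [0,0,0]
  twist:
    - [0,0,0]
    - [0,0,0]
    - [0,0,0]
    - [0,0,0]
    - [0,0,0]
    - [0,0,0]
    - [0,0,0]
    - [0,0,0]
    - [0,0,0]
    - [0,0,0]

```text
t: 21.55
position: [486.9, -125.1, 149.3]
eef_rot: [[0.067, 0.998, -0.004], [0.998, -0.067, 0.004], [0.004, -0.004, -1.0]]
force: [0.1, 0.1, -0.1]
gripper_width: 38.4
```

```bash
cat > chk.py <<'E'
from tp import *
col=sys.argv[1]; tag=sys.argv[2]
for n in("top","scene"):
    im,d,c=shot(n); x,y,a=CAS[col][n]; m=hue(im,col)&near(n,c,x,y,45)&(c[...,2]>45)
    if m.sum()>10: 
        r=rect(n,m,56); print(n,"grip",r,np.round(local(col,n,r[0][:2]),1),"z",np.median(c[m][:,2]).round(1))
    lx,ly=local(col,n,c); L=(abs(lx)<58)&(abs(ly)<38)&(c[...,2]>5)&(c[...,2]<32)
    if n=="top": L&=lx>-45
    A=np.c_[lx[L],ly[L],np.ones(L.sum())]
    if L.sum()>30:
        k=np.ones(len(A),bool)
        for _ in range(5):
            q=np.linalg.lstsq(A[k],c[L][k,2],rcond=None)[0]; k=abs(A@q-c[L][:,2])<5
        print("  plate top fit slopes,z (want 0,0,16)",q.round(3),k.sum())
    if n=="scene":
        u,v=map(int,proj(n,(x,y,20))); cv2.imwrite(f"pics/chk{tag}.png",cv2.resize(im[v-45:v+45,u-60:u+60],None,fx=6,fy=6,interpolation=cv2.INTER_CUBIC)[...,::-1])
E
python3 chk.py yellow 1
```

```text
plate top fit slopes,z (want 0,0,16) [-1.4000e-02  4.4000e-02  1.8202e+01] 110
scene grip (array([ 579.6, -216.2,   56.6,   29.5,   88.8,  144. ]), array([ 579.8, -216. ])) [ 6.8 -5.5] z 53.8
  plate top fit slopes,z (want 0,0,16) [-1.0000e-03  5.0000e-03  1.5283e+01] 586
```

View pics/chk1.png

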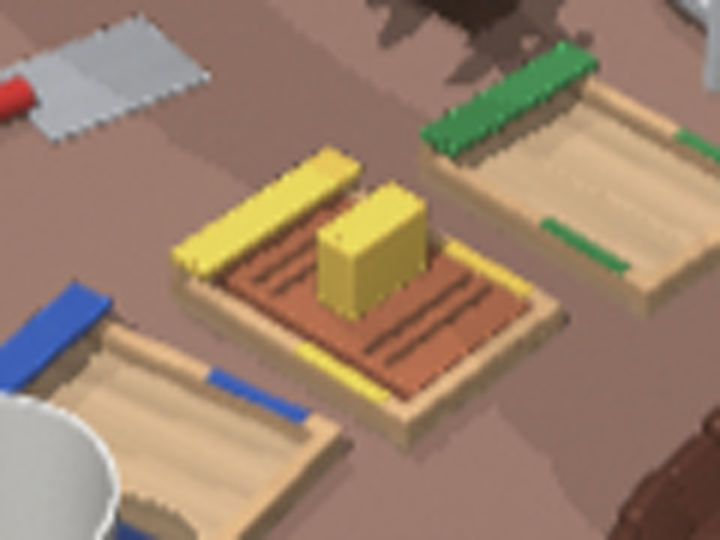

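```bash
python3 w.py 3
```

```text
beater (array([446.6,  12.4,  77.6,  36.2,  -9.5, 198. ]), array([453.8,  11.1])) [451.74928464  11.77168192  50.00562617]
```

View pics/w3.png

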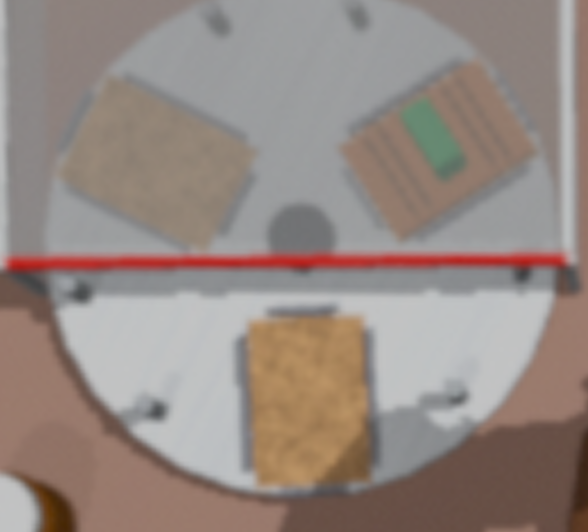

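>>> send_rows:
  jaw: [45,45,45,45,45,45,45,45,45,45]
  travel:
    - [0.03,0.3,0]
    - [0.03,0.3,0]
    - [0.03,0.3,0]
    - [0.03,0.3,0]
    - [0.03,0.3,0]
    - [0.03,0.3,0]
    - [0.03,0.3,0]
    - [0.03,0.3,0]
    - [0.03,0.3,0]
    - [0.03,0.3,0]
  twist:
    - [0,0,1]
    - [0,0,1]
    - [0,0,1]
    - [0,0,1]
    - [0,0,1]
    - [0,0,1]
    - [0,0,1]
    - [0,0,1]
    - [0,0,1]
    - [0,0,1]

```text
t: 22.7
position: [504.6, -10.0, 149.9]
eef_rot: [[-0.906, 0.424, 0.001], [0.424, 0.906, 0.001], [-0.001, 0.001, -1.0]]
force: [0.3, -0.2, -0.3]
gripper_width: 38.6
```

>>> send_rows:
  jaw: [45,45,45,45,45,45,45,45,45,45]
  travel:
    - [0.03,0.3,0]
    - [0.03,0.3,0]
    - [0.03,0.3,0]
    - [0.03,0.3,0]
    - [0.03,0.3,0]
    - [0.03,0.3,0]
    - [0.03,0.3,0]
    - [0.03,0.3,0]
    - [0.03,0.3,0]
    - [0,0,0]
  twist:
    - [0,0,1]
    - [0,0,1]
    - [0,0,1]
    - [0,0,1]
    - [0,0,1]
    - [0,0,1]
    - [0,0,1]
    - [0,0,1]
    - [0,0,1]
    - [0,0,0]

```text
t: 23.7
position: [515.4, 99.7, 149.9]
eef_rot: [[-0.802, -0.597, -0.0], [-0.597, 0.802, 0.002], [-0.001, 0.002, -1.0]]
force: [-0.4, -0.5, -0.0]
gripper_width: 38.6
```

>>> send_rows:
  jaw: [45,45,45,45,45,45,26,26,26,26]
  travel:
    - [-0.125,0.343,0]
    - [0,0,-0.6]
    - [0,0,-0.8]
    - [0,0,-0.7]
    - [0,0,-0.45]
    - [0,0,0]
    - [0,0,0]
    - [0,0,0]
    - [0,0,0]
    - [0,0,0]
  twist:
    - [0,0,0.7]
    - [0,0,0]
    - [0,0,0]
    - [0,0,0]
    - [0,0,0]
    - [0,0,0]
    - [0,0,0]
    - [0,0,0]
    - [0,0,0]
    - [0,0,0]

```text
t: 24.7
position: [509.9, 112.4, 49.0]
eef_rot: [[-0.75, -0.661, 0.001], [-0.661, 0.75, 0.001], [-0.001, 0.0, -1.0]]
force: [-0.8, 0.8, 0.5]
gripper_width: 22.4
```

>>> send_rows:
  jaw: [26,26,26,26,26,26,26]
  travel:
    - [-0.286,0.323,0]
    - [-0.251,0.351,0]
    - [-0.213,0.376,0]
    - [-0.172,0.396,0]
    - [-0.13,0.412,0]
    - [-0.086,0.423,0]
    - [-0.041,0.43,0]
  twist:
    - [0,0,-0.87]
    - [0,0,-0.87]
    - [0,0,-0.87]
    - [0,0,-0.87]
    - [0,0,-0.87]
    - [0,0,-0.87]
    - [0,0,-0.87]

```text
t: 25.4
position: [461.6, 221.2, 48.4]
eef_rot: [[-1.0, 0.013, -0.0], [0.013, 1.0, 0.001], [0.0, 0.001, -1.0]]
force: [-0.2, 0.2, 0.3]
gripper_width: 21.9
```

>>> send_rows:
  jaw: [26,26,26,26,26,26,26,26]
  travel:
    - [0.004,0.432,0]
    - [0.049,0.429,0]
    - [0.093,0.421,0]
    - [0.137,0.409,0]
    - [0.179,0.393,0]
    - [0.219,0.372,0]
    - [0.257,0.347,0]
    - [0,0,0]
  twist:
    - [0,0,-0.87]
    - [0,0,-0.87]
    - [0,0,-0.87]
    - [0,0,-0.87]
    - [0,0,-0.87]
    - [0,0,-0.87]
    - [0,0,-0.87]
    - [0,0,0]

```text
t: 26.2
position: [501.0, 336.6, 48.9]
eef_rot: [[-0.74, 0.672, 0.004], [0.672, 0.74, 0.005], [-0.0, 0.006, -1.0]]
force: [-1.0, -0.8, -0.5]
gripper_width: 22.3
```

>>> send_rows:
  jaw: [45,45,45,45,45,45,45,45,45,45]
  travel:
    - [0,0,0]
    - [0,0,0]
    - [0,0,0.6]
    - [0,0,0.9]
    - [0,0,0.9]
    - [-0.2,-0.8,0]
    - [-0.2,-0.8,0]
    - [-0.2,-0.8,0]
    - [-0.3,-0.2,0]
    - [0,0,0]
  twist:
    - [0,0,0]
    - [0,0,0]
    - [0,0,0]
    - [0,0,0]
    - [0,0,0]
    - [0,0,1]
    - [0,0,1]
    - [0,0,1]
    - [0,0,1]
    - [0,0,0.9]

```text
t: 27.2
position: [461.6, 225.5, 144.0]
eef_rot: [[-0.989, 0.148, -0.002], [0.148, 0.989, -0.001], [0.002, -0.001, -1.0]]
force: [1.3, 0.3, 1.0]
gripper_width: 38.3
```

```bash
python3 w.py 4
```

```text
green (array([534. , 157.1,  46.6,  25.1, -52.9, 107. ]), array([533.8, 157.6]))
```

View pics/w4.png

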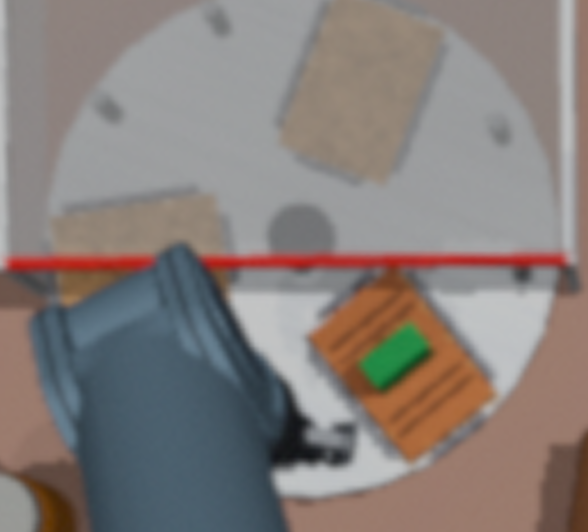

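>>> send_rows:
  jaw: [45,45,45,45,45,45,26,26,26,26]
  travel:
    - [0.04,0.42,0]
    - [0,0,-0.6]
    - [0,0,-0.8]
    - [0,0,-0.7]
    - [0,0,-0.3]
    - [0,0,0]
    - [0,0,0]
    - [0,0,0]
    - [0,0,0]
    - [0,0,0]
  twist:
    - [0,0,0]
    - [0,0,0]
    - [0,0,0]
    - [0,0,0]
    - [0,0,0]
    - [0,0,0]
    - [0,0,0]
    - [0,0,0]
    - [0,0,0]
    - [0,0,0]

```text
t: 28.25
position: [465.7, 246.0, 48.9]
eef_rot: [[-0.989, 0.151, 0.001], [0.151, 0.989, 0.002], [-0.001, 0.002, -1.0]]
force: [-0.8, 0.7, -0.5]
gripper_width: 22.2
```

>>> send_rows:
  jaw: [26,26,26,26,26,26,26]
  travel:
    - [0.057,0.428,0]
    - [0.101,0.42,0]
    - [0.145,0.407,0]
    - [0.186,0.389,0]
    - [0.226,0.368,0]
    - [0.263,0.342,0]
    - [0,0,0]
  twist:
    - [0,0,-0.87]
    - [0,0,-0.87]
    - [0,0,-0.87]
    - [0,0,-0.87]
    - [0,0,-0.87]
    - [0,0,-0.87]
    - [0,0,0]

```text
t: 28.95
position: [505.9, 343.3, 48.8]
eef_rot: [[-0.714, 0.701, 0.005], [0.701, 0.714, 0.004], [-0.0, 0.006, -1.0]]
force: [-1.0, 0.2, -0.3]
gripper_width: 22.2
```

>>> send_rows:
  jaw: [45,45,45,45,50,50,50,50,50,50]
  travel:
    - [0,0,0]
    - [0,0,0]
    - [0,0,0.6]
    - [0,0,0.9]
    - [0,0,0.9]
    - [0,0,0.9]
    - [0,0.3,0]
    - [0,0.3,0]
    - [0,0.3,0]
    - [0,0,0]
  twist:
    - [0,0,0]
    - [0,0,0]
    - [0,0,0]
    - [0,0,0]
    - [0,0,0]
    - [0,0,-1]
    - [0,0,-1]
    - [0,0,-1]
    - [0,0,-1]
    - [0,0,-1]

```text
t: 29.95
position: [503.2, 376.9, 179.9]
eef_rot: [[-0.19, 0.982, 0.0], [0.982, 0.19, 0.001], [0.001, 0.0, -1.0]]
force: [-0.3, 0.8, 0.1]
gripper_width: 43.0
```

```bash
python3 w.py 5
python3 - <<'E'
from st import *
D=np.load("w.npz"); print(plate(D["im"],D["c"],508,226)); print(read_state()["joint_positions"].round())
E
```

```text
yellow (array([495.2, 236.9,  19.5,   0. ,  89.5,   7. ]), array([495.2, 236.9]))
green (array([508.3, 232.2,  49. ,  19.7,  89.5, 107. ]), array([508.2, 232. ]))
beater (array([409.3,  31.6,  60.4,  24.7,  22.2,  29. ]), array([404.3,  28.7])) [409.30739123  31.51050194  47.78545568]
(array([510.4, 231.8, 117.4,  80.3,   1.2, 810. ]), array([509.8, 232.3]))
[-61.  34.  29.  95. -19.  55. -15.]
```

View pics/w5.png

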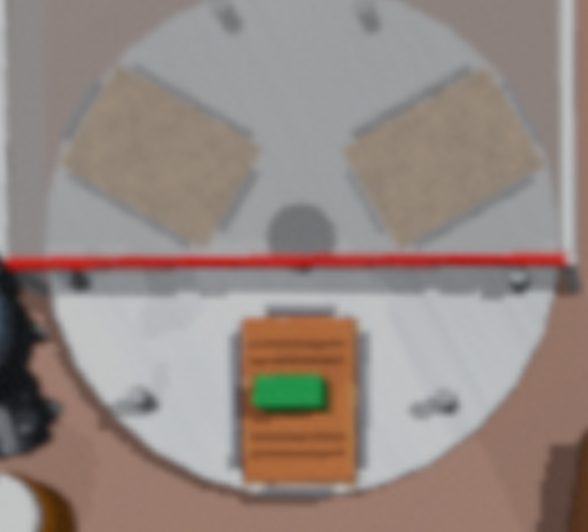

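>>> send_rows:
  jaw: [50,50,50,50,50,50,50,50,50,50]
  travel:
    - [0.04,-0.9,0]
    - [0.04,-0.9,0]
    - [0.04,-0.9,0]
    - [0.04,-0.9,0]
    - [0,0,0]
    - [0,0,-0.8]
    - [0,0,-0.8]
    - [0,0,-0.8]
    - [0,0,-0.5]
    - [0,0,0]
  twist:
    - [0,0,-0.7]
    - [0,0,-0.73]
    - [0,0,0]
    - [0,0,0]
    - [0,0,0]
    - [0,0,0]
    - [0,0,0]
    - [0,0,0]
    - [0,0,0]
    - [0,0,0]

```text
t: 31.0
position: [508.2, 230.7, 61.6]
eef_rot: [[-0.024, 1.0, -0.004], [1.0, 0.024, -0.002], [-0.002, -0.004, -1.0]]
force: [0.7, -0.0, -0.5]
gripper_width: 42.5
```

>>> send_rows:
  jaw: [50,50,10,10,10,10,10,10]
  squeeze: 60
  travel:
    - [0.02,0.02,-0.34]
    - [0,0,0]
    - [0,0,0]
    - [0,0,0]
    - [0,0,0]
    - [0,0,0]
    - [0,0,0]
    - [0,0,0]
  twist:
    - [0,0,0]
    - [0,0,0]
    - [0,0,0]
    - [0,0,0]
    - [0,0,0]
    - [0,0,0]
    - [0,0,0]
    - [0,0,0]

```text
t: 31.8
position: [511.9, 232.9, 51.4]
eef_rot: [[-0.022, 1.0, 0.002], [1.0, 0.022, 0.001], [0.001, 0.002, -1.0]]
force: [-1.1, -0.9, 7.0]
gripper_width: 22.9
```

>>> send_rows:
  jaw: [10,10,10,10,10,10,10,10,10,10]
  travel:
    - [0,0,0.3]
    - [0,0,0.7]
    - [0,0,0.9]
    - [0,0,0.6]
    - [0.1,-0.5,0]
    - [0.3,-0.86,0]
    - [0.3,-0.86,0]
    - [0.3,-0.86,0]
    - [0.3,-0.86,0]
    - [0.3,-0.86,0]
  twist:
    - [0,0,0]
    - [0,0,0]
    - [0,0,0]
    - [0,0,0]
    - [0,0,-0.3]
    - [0,0,-0.3]
    - [0,0,-0.3]
    - [0,0,-0.26]
    - [0,0,0]
    - [0,0,0]

```text
t: 32.8
position: [575.0, 38.4, 150.2]
eef_rot: [[0.118, 0.993, 0.0], [0.993, -0.118, -0.001], [-0.001, 0.0, -1.0]]
force: [-0.1, 0.3, -3.2]
gripper_width: 22.9
```

>>> send_rows:
  jaw: [10,10,10,10,10,10,10,10,10]
  travel:
    - [0.3,-0.86,0]
    - [0.3,-0.86,0]
    - [0.3,-0.86,0]
    - [0.25,-0.36,0]
    - [0,0,0]
    - [0,0,0]
    - [0,0,0]
    - [0,0,0]
    - [0,0,0]
  twist:
    - [0,0,0]
    - [0,0,0]
    - [0,0,0]
    - [-0.064,-0.54,0]
    - [-0.064,-0.54,0]
    - [-0.064,-0.54,0]
    - [-0.064,-0.54,0]
    - [0,0,0]
    - [0,0,0]

```text
t: 33.7
position: [620.8, -77.2, 150.3]
eef_rot: [[0.118, 0.96, 0.255], [0.993, -0.114, -0.03], [0.0, 0.257, -0.966]]
force: [0.6, -0.3, -2.2]
gripper_width: 23.0
```

```bash
python3 tp.py green; python3 hold.py green 3
```

```text
hand local [[12.2, 0.3], [13.6, -2.1]] [620.8 -77.2 150.3] yaw -6.8 tilt 14.9 [ 0.6 -0.3 -2.2]
top 23 x 56.4 65.9 [(52, -38.0, -22.2), (67, -37.3, -18.5)]
[622.  -77.2 150.6] [[0.117, 0.959, 0.257], [0.993, -0.113, -0.031], [-0.0, 0.259, -0.966]] 23.059826813782312 [ 0.62273213  0.21266399 -1.9177382 ]
plate n 489
[[-57.1 -41.7 -19. ]
 [-53.6 -40.9 -18.3]
 [-43.6 -39.2 -16.4]
 [ 26.  -20.8 -10.8]
 [ 58.9  21.   -9.1]
 [ 61.   30.1  -8.4]
 [ 61.8  32.4  -7.9]]
grip 137
[[ -8.7 -26.8  -6.7]
 [ -6.5 -25.9  -3.7]
 [  6.2 -22.4  15.4]
 [ 12.4 -13.   29.2]
 [ 14.6  -6.   30.9]]
```

>>> send_rows:
  jaw: [10,10,10,10,10]
  travel:
    - [0.02,0.02,-0.6]
    - [0,0,-0.6]
    - [0,0,-0.6]
    - [0,0,0]
    - [0,0,0]
  twist:
    - [0,0,0]
    - [0,0,0]
    - [0,0,0]
    - [0,0,0]
    - [0,0,0]

```text
t: 34.35
position: [622.7, -76.5, 78.7]
eef_rot: [[0.117, 0.959, 0.257], [0.993, -0.113, -0.031], [-0.0, 0.259, -0.966]]
force: [-0.1, -0.5, -2.4]
gripper_width: 23.2
```

```bash
python3 tp.py green; python3 hold.py green 4
python3 - <<'E'
import cv2
im=cv2.imread("pics/hold_4.png"); cv2.imwrite("pics/hc.png",cv2.resize(im[190:290,290:420],None,fx=6,fy=6,interpolation=cv2.INTER_CUBIC))
E
```

```text
hand local [[14.0, 1.2], [15.5, -1.2]] [622.7 -76.5  78.7] yaw -6.7 tilt 15.0 [-0.1 -0.5 -2.4]
top 32 x 50.2 67.9 [(52, -35.9, -18.5), (67, -37.7, -17.5)]
[623.6 -76.5  79.9] [[0.117, 0.959, 0.26], [0.993, -0.113, -0.031], [-0.0, 0.261, -0.965]] 23.192213031811065 [-0.16230086  0.17647037 -2.34544737]
plate n 500
[[-55.5 -42.3 -19.6]
 [-53.7 -41.1 -18.3]
 [-42.1 -39.  -16.3]
 [ 26.8 -18.5 -10.8]
 [ 59.   22.6  -8.7]
 [ 61.6  31.9  -8. ]
 [ 62.4  35.9  -7.5]]
grip 129
[[ -7.6 -26.8  -7.3]
 [ -5.2 -25.2  -4.1]
 [  5.3 -22.1  14.4]
 [ 11.8 -12.7  29.8]
 [ 13.3  -2.4  30.8]]
```

View pics/hc.png

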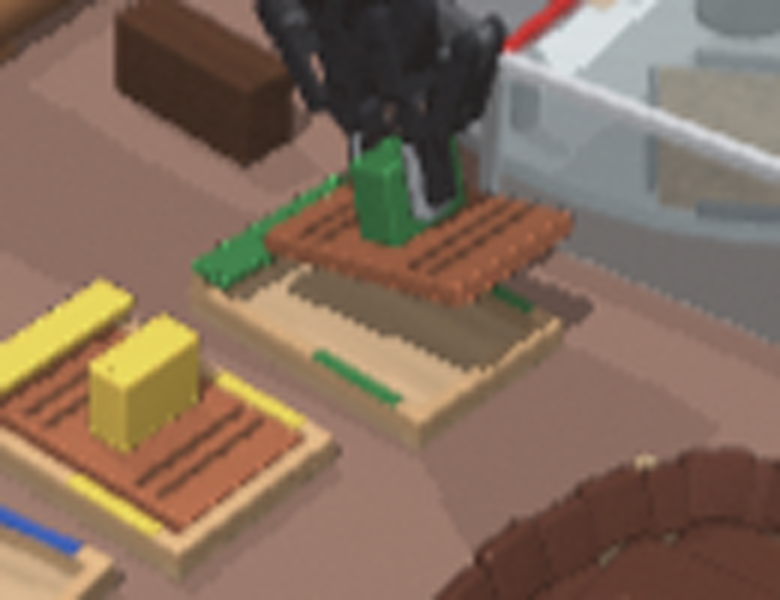

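Run:
```python
from h import *
from scipy.optimize import minimize
C=np.load("w.npz")["c"]; P=C.reshape(-1,3)
def cost(p):
    x,y,a=p; ca,sa=np.cos(a),np.sin(a); X=Q[:,0]-x;Y=Q[:,1]-y; u=ca*X+sa*Y; v=-sa*X+ca*Y
    h=np.where((abs(u)<71)&(abs(v)<51.5),16,0); h=np.where((abs(u)<63)&(abs(v)<43.5),6,h); h=np.where((u>-71)&(u<-49)&(abs(v)<51.5),30,h)
    return np.minimum(abs(Q[:,2]-h),10).mean()
Q=P[(np.hypot(P[:,0]-608,P[:,1]+75)<105)&(P[:,2]<45)]
for dx in(-4,3):
  for dy in(-4,3):
    a=-.117;x0,y0=608+dx,-75+dy
    r=minimize(cost,(x0,y0,a),method="Nelder-Mead",options=dict(initial_simplex=[(x0,y0,a),(x0+6,y0,a),(x0,y0+6,a),(x0,y0,a+.06)])); print(r.x[:2].round(1),np.degrees(r.x[2]).round(1),r.fun)
S=np.load("scene0.npz")["im"]  # lip in both cams
for n,im in(("top",np.load("w.npz")["im"]),("scene",S)):
    c=np.load("w.npz")["c"] if n=="top" else np.load("scene0.npz")["c"]
    for col,x,y in(("green",549,-68),("yellow",513,-206)):
        m=hue(im,col)&near(n,c,x,y,62)&(c[...,2]>22); print(n,col,rect(n,m,30))
```

```text
[608.7 -76.2] -6.7 3.144848959003162
[607.9 -76.1] -6.7 3.1330764111595757
[608.1 -75.9] -7.2 3.138194155098043
[608.8 -76.2] -6.6 3.15054845622015
top green (array([547. , -66.9,  98.4,  20.7,  83. , 181. ]), array([546.9, -67. ]))
top yellow (array([ 512.3, -207.4,  101.7,   25.1,   84.2,  214. ]), array([ 512.8, -207.1]))
scene green (array([551. , -93. ,  63.7,  20.3,  82.6,  84. ]), array([549.3, -97.9]))
scene yellow (array([ 516.8, -211.2,  104. ,   23.4,   86.3,  213. ]), array([ 516.6, -212.1]))
```

>>> send_rows:
  jaw: [10,10,10,10,10,10]
  travel:
    - [0,-0.015,-0.3]
    - [0,0,-0.3]
    - [0,0,-0.2]
    - [0,0,-0.07]
    - [0,0,-0.03]
    - [0,0,0]
  twist:
    - [0,0,0]
    - [0,0,0]
    - [0,0,0]
    - [0,0,0]
    - [0,0,0]
    - [0,0,0]

```text
t: 35.1
position: [622.3, -76.9, 42.4]
eef_rot: [[0.117, 0.959, 0.257], [0.993, -0.113, -0.031], [-0.0, 0.259, -0.966]]
force: [-0.4, 1.2, -3.0]
gripper_width: 22.8
```

```bash
python3 tp.py green
```

```text
hand local [[13.6, 0.8], [15.1, -1.6]] [622.3 -76.9  42.4] yaw -6.7 tilt 15.0 [-0.4  1.2 -3. ]
top 37 x 46.3 68.0 [(52, -38.0, -19.9), (67, -36.1, -18.8)]
```

>>> send_rows:
  jaw: [10,10,10,10,10,10]
  travel:
    - [-0.1,0.012,-0.025]
    - [-0.15,0.018,0]
    - [-0.15,0.018,0]
    - [-0.1,0.012,0]
    - [-0.05,0.006,0]
    - [0,0,0]
  twist:
    - [0,0,0]
    - [0,0,0]
    - [0,0,0]
    - [0,0,0]
    - [0,0,0]
    - [0,0,0]

```text
t: 35.8
position: [600.8, -74.2, 41.9]
eef_rot: [[0.117, 0.959, 0.259], [0.993, -0.113, -0.031], [-0.0, 0.26, -0.965]]
force: [0.7, -0.1, -1.9]
gripper_width: 23.2
```

```bash
python3 tp.py green
```

```text
hand local [[-8.1, 1.0], [-6.6, -1.4]] [600.8 -74.2  41.9] yaw -6.7 tilt 15.1 [ 0.7 -0.1 -1.9]
top 54 x 19.1 47.5 [(22, -37.5, -19.8), (37, -39.0, -18.0), (52, -37.9, -20.9)]
```

>>> send_rows:
  jaw: [10,10,10,10,10]
  travel:
    - [0.035,-0.004,-0.1]
    - [0.035,-0.004,-0.085]
    - [0.034,-0.004,-0.075]
    - [0.03,-0.003,-0.078]
    - [0,0,0]
  twist:
    - [0.05,0.435,0]
    - [0.05,0.435,0]
    - [0.05,0.435,0]
    - [0.05,0.435,0]
    - [0,0,0]

```text
t: 36.4
position: [606.9, -74.7, 28.2]
eef_rot: [[0.116, 0.992, 0.051], [0.993, -0.116, -0.007], [-0.001, 0.052, -0.999]]
force: [-0.1, 0.5, 6.3]
gripper_width: 23.1
```

>>> send_rows:
  jaw: [10,10,10]
  travel:
    - [0.026,-0.003,-0.078]
    - [0,0,0]
    - [0,0,0]
  twist:
    - [0.05,0.43,0]
    - [0,0,0]
    - [0,0,0]

```text
t: 36.7
position: [607.4, -75.1, 25.4]
eef_rot: [[0.117, 0.993, 0.002], [0.993, -0.117, -0.001], [-0.001, 0.002, -1.0]]
force: [0.4, -0.5, 2.8]
gripper_width: 23.1
```

Level on the floor (TCP at 6+19.4). Release, retreat and check.

>>> send_rows:
  jaw: [45,45,45,45,45,45,45,45,45,45]
  travel:
    - [0,0,0]
    - [0,0,0]
    - [0,0,0]
    - [0,0,0.4]
    - [0,0,0.9]
    - [0,0,0.9]
    - [0,0,0.9]
    - [-0.5,0.9,0.5]
    - [-0.5,0.9,0]
    - [-0.5,0.9,0]
  twist:
    - [0,0,0]
    - [0,0,0]
    - [0,0,0]
    - [0,0,0]
    - [0,0,0]
    - [0,0,0]
    - [0,0,0]
    - [0,0,0]
    - [0,0,0]
    - [0,0,0]

```text
t: 37.7
position: [546.6, 34.2, 170.7]
eef_rot: [[0.118, 0.993, 0.003], [0.993, -0.118, 0.0], [0.001, 0.003, -1.0]]
force: [0.0, 1.2, 0.2]
gripper_width: 38.5
```

>>> send_rows:
  jaw: [45,45,45,45,45,45,45,45,45,45]
  travel:
    - [-0.2,0.9,0.3]
    - [-0.2,0.9,0.3]
    - [-0.2,0.9,0]
    - [-0.2,0.9,0]
    - [-0.2,0.9,0]
    - [-0.2,0.9,0]
    - [0,0.9,0]
    - [0,0.9,0]
    - [0,0,0]
    - [0,0,0]
  twist:
    - [0,0,0]
    - [0,0,0]
    - [0,0,0]
    - [0,0,0]
    - [0,0,0]
    - [0,0,0]
    - [0,0,0]
    - [0,0,0]
    - [0,0,0]
    - [0,0,0]

```text
t: 38.7
position: [498.6, 321.6, 193.5]
eef_rot: [[0.116, 0.993, 0.001], [0.993, -0.116, -0.001], [-0.001, 0.001, -1.0]]
force: [-0.5, -0.7, -0.2]
gripper_width: 38.5
```

```bash
python3 chk.py yellow 2; python3 chk.py green 3
python3 - <<'E'
from h import *
im,d,c=shot("top"); h=cv2.cvtColor(im,cv2.COLOR_RGB2HSV)
m=(h[...,2]<80)&near("top",c,430,16,90)&(c[...,2]>35)&(c[...,2]<62); print("beater",rect("top",m,50),np.median(c[m],0))
n=cv2.imread("pics/scene0.png")
im,d,c=shot("scene"); cv2.imwrite("pics/end.png",cv2.resize(im[130:330,200:460],None,fx=3,fy=3,interpolation=cv2.INTER_CUBIC)[...,::-1])
for th in ["tub","clay_block","glaze_jar","water_cup","slip_brush","modelling_knife"]:
    for r in cams.cut_out(th,"top")[:1]: print(th,np.round(r["xy"]))
E
```

```text
top grip (array([ 572.7, -207.8,   50. ,   25.7,   84.9,  120. ]), array([ 572.8, -207.1])) [-1.4  4.1] z 56.0
  plate top fit slopes,z (want 0,0,16) [-1.0000e-03  1.0000e-03  1.6835e+01] 447
scene grip (array([ 580. , -215.9,   56. ,   29.6,   87.8,  145. ]), array([ 580. , -216.5])) [ 7.2 -5.1] z 54.0
  plate top fit slopes,z (want 0,0,16) [4.0000e-03 1.3000e-02 1.5197e+01] 583
top grip (array([605.2, -73.4,  43.1,  23.7,  89.4, 100. ]), array([605.2, -73.4])) [-3.8  2.3] z 55.6
  plate top fit slopes,z (want 0,0,16) [-8.0000e-03 -1.4000e-02  1.6769e+01] 451
scene grip (array([612.2, -83.2,  52.9,  22.8,  87.1,  93. ]), array([612.3, -84.1])) [ 5.8 -9. ] z 53.9
  plate top fit slopes,z (want 0,0,16) [ 6.0000e-03 -5.0000e-03  1.5138e+01] 473
beater (array([433.7,  31.3,  56.3,   2.8,  -8.2,  18. ]), array([433.7,  31.4])) [414.26236865  28.52234825  48.28661474]
tub [459. 164.]
clay_block [209. 251.]
water_cup [456. 193.]
slip_brush [208. 251.]
modelling_knife [248. 184.]
```

View pics/end.png

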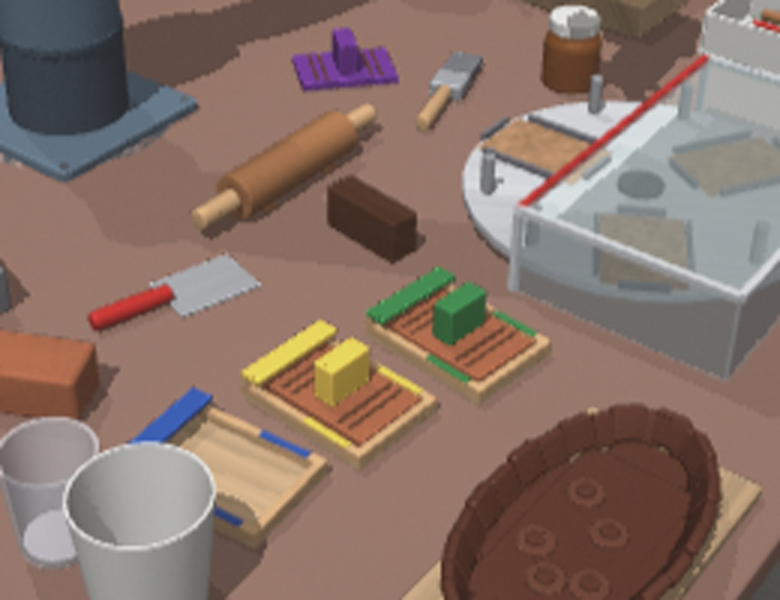

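```bash
python3 -c "
from rig import env,read_state
print(read_state()['t'],read_state()['force']); print(env.hand_in())"
```

```text
39.3 [ 0.3091838  -0.81527521  0.34415767]
the job is handed in; nothing more can be done
None
```

I finished the job and handed it in at about 39 s. No verdict is reported.

- **Beater:** I lifted it out of the green cassette and set it down flat on the bench at about (430, 16) mm.
- **Stamps:** Only the yellow and green stamps were there; the blue one was absent. I turned the wheel by its pegs, brought each stamp to the open front and lifted it out. I then tipped each one under its own lip and levelled it down.
- **Yellow entry:** The first try touched a side wall lightly (about 9 N). I raised it, moved it 3 mm sideways and it went in.

**Last checks:**
- **Flatness and height:** Both plates fit as flat to within about 0.015 rad, with their tops 15 to 17 mm above the bench (16 expected).
- **Picture:** The last one shows both stamps inside their cavity walls and the purple look-alike still in place. The bystanders in view (jar, brush, knife, clay, cup, tub) look undisturbed. The gripper was clear at (499, 322, 194) mm, with about zero force.

**Checks that disagreed:**
- **Stamp centring:** The two cameras put the grip centres 2 to 9 mm off in opposite directions. They see the side faces of the grips, so I relied on the flat fit inside the walls, which leaves only about 3 mm of play.
- **Bystanders and beater:** In the final top view the detector missed the jar and mislabelled two other bystanders. The final beater measurement caught too few pixels to use. For these I went by the final scene picture, and for the beater also by where I released it.

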